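Cover the warmed proving pot and hold a probe thermometer through the lid's slot

ROBOT

A 7-joint arm with a two-finger parallel gripper is mounted at the origin on a cart in front of the work surface, level with it; the furniture and walls round the work are solid. World frame = base frame: x ahead of the robot, y to its left, z up, the work surface at z = 0. Lengths are in mm, angles in rad, forces in N, time in s.
With the tool pointing down it reaches from about 400 to 900 mm from the base axis. Payload 5.5 kg.
Tool frame: the origin (TCP) lies midway between the tips of the shut fingers; the grasp point (between the pads) lies 19 mm behind it; z points along the fingers, y is the line along which they close (so a half turn about z gives the same grasp; the last joint's range is limited). The gripper opens to 85 mm and grips with 20 to 120 N. Pads are 22 mm wide; open, the fingers measure 114 mm over their backs; the gripper's body (76 mm by 85 mm) begins 54 mm behind the grasp point. The pads swing forward as they close: fully open they stand 13 mm farther back than shut.
Start: joints at [1.456, 0.501, -0.427, 1.55, 0.221, 1.138, -0.21], TCP at [239.804, -604.148, 191.81] pointing down, gripper open.
Joint ranges: [-2.88, 2.88], [-0.31, 2.03], [-1.54, 1.56], [0.2, 2.42], [-1.41, 4.55], [0.19, 2.02], [-2.57, 2.57]. Speed limits (rad/s): [2.57, 2.57, 3.14, 3.14, 3.14, 3.14, 3.14].

INTERFACE

Orientations are given as a unit quaternion [x, y, z, w].
In Python, from workcell import arm gives the robot as it stands.
- The arm moves only by the tool send_rows, never from a script. Its argument "rows" is a list that holds one entry, the list of rows, each a list of 5 numbers: the gripper command: -1 is shut, 1 is fully open, values between are in proportion, then the shift along the world's x, y, z in m, then the turn about the world's z in degrees. In form: [[[gripper, tx, ty, tz, twist], ...]]. A call has 1 to 20 rows; each row is the pose to reach, as a shift and turn from the pose commanded when the call began; what a row does not reach only later rows make up. A row lasts 1/8 s, in which the tool goes at most 62.5 mm and 10.7 degrees, less where a joint would pass 70% of its speed; a pose out of reach is approached as far as the arm can. A call with a gripper value outside its range is refused whole. The fingers move at their own pace and stop on an object; "grip_force" is the grip in N (left out, the last holds). Time passes only in rows, so rows that repeat a pose let the fingers close. It gives the time, the measured TCP pose, the force, the opening and the grip force at its end, in the units of the state.
- arm.read_state(): the state, without advancing time (a new reading comes with each control period).
- arm.camera(name): name is "scene" or "top"; returns (picture, depth): 384x512x3 uint8, red, green, blue; 384x512 float32, mm along the optical axis (not along the pixel's ray), 0 where there is no reading.
- arm.camera_params(name): a dict with "fx", "fy", "cx", "cy" (pixels), "extrinsics" (4x4, takes a point from world to camera coordinates). Camera axes: x right, y up, looking along -z (the intrinsics and any distortion apply to the point x, -y, -z); pixel columns grow to the right and rows downward; lengths in mm; the calibration is good to about 2 mm. A picture is of the moment at which its call begins. camera_params takes no time and is no camera call.
- arm.close_job(): hands the job in; it is judged then, once.
Trained networks look in the newest picture that a camera, given by its name, has taken for a name from the list of things; names that differ only in an ending like _2 or _b are one class to them, and where a whole thing is asked for, a point or a joint stands for the part that bears it (a point fixed in the world has none). Each returns a list of dicts, best first, with "conf" (0 to 1); they miss things now and then, are a little off and sometimes report something else, mostly with a low value. They report only what shows in the picture. A call takes as long as a camera call.
- arm.cut_out(target, camera): "pixels" (384x512 bool, what is visible of it).
- arm.tip_of(target, camera): "xyz" ([x, y, z] in mm, in the coordinates of the camera as it stood for that picture, good to about 4 mm: a listed point, or the origin of a listed thing).
The state is a dict: "clock": time; "joint_positions": joint angles; "joint_velocities": joint speeds; "effort": joint torques, N m; "tcp_pos": TCP position; "eef_rot": TCP orientation; "force": force on the tool from outside, world axes, zero at the start; "ft_torque": the same for the moment, N m; "grip_width": opening from 0.0 (shut) to 1.0 (fully open); "gripper_force": force on a finger pad.
Only numpy, scipy, OpenCV 4.12 (cv2) and the standard library are available. Lean on these libraries where they do the work, as an engineer would, in place of code of your own. Each camera call takes 0.05 s, during which the arm holds its last target. There are 200 camera calls.

TASK

The empty dark blue pot on the cork trivet has been warmed for proving dough and its inside temperature must be checked with the lid on: set the loose steel lid on the pot without dropping it, so that it sits seated and level, and let go of it. Then pick up the green probe thermometer, pass its probe at a slant through the slot in the lid, and finish while still holding it there, quite still, with the tip in the middle of the hollow inside the pot and the thermometer touching neither lid nor pot. Keep the pot on its trivet and leave the mug, the two spice jars and the small pepper mill where they stand.

Things in the scene. Friction and masses are not known exactly. Their poses are not given: they have to be found in the camera images.
- trivet: Round cork trivet, 196 mm across and 12 mm thick, fixed to the table; the pot stands on its middle. Origin: centre of its underside.
- pot: Dark blue enamelled pot, grey inside, empty, 0.95 kg, loose, standing upright on the trivet. Outer radius 84 mm, inner radius 80 mm, floor 5.5 mm thick, steel rim 95 mm above its underside. Two steel wire loops at its +y and -y sides reach 115 mm from its axis, 76 mm above its underside. Origin: centre of its underside; z is its upright axis.
- pot_rim (a point): Centre of the pot's mouth, level with the top of the rim (95 mm above the pot's underside).
- pot_mid (a point): Middle of the hollow inside the pot: on its axis, 50 mm above its underside, 45 mm below the rim. The probe's tip belongs here.
- lid: Loose domed steel lid, 0.30 kg, right way up, radius 88 mm, sheet 3 mm. Under it a bevelled skirt, outer radius 75.5 mm, 8 mm high, enters the pot's mouth (4.5 mm play); the edge outside it rests on the rim. Origin: centre of the skirt's foot (seated: 8 mm below pot_rim). Its top is 11 mm above the origin at the edge, 19 mm at the middle. Slot on its +x side.
- lid_bar (a point): Centre of the lid's black bar handle, 44 mm above the lid's origin. The bar is 84 mm long along y, 16 mm wide along x, 14 mm high (top 51 mm, underside 37 mm above the lid's origin), on two posts at y = +30 and -30 mm: grip here from above, fingers closing along x. Axes as the lid's.
- lid_slot (a point): Middle of the slot in the lid, on the lid's +x axis, 46 mm from the lid's axis, 15.5 mm above its origin, in the middle of the sheet. The slot goes through the sheet, is 36 mm long along the lid's x (radially), 18 mm wide, with round ends. Axes as the lid's.
- thermometer: Probe thermometer lying on its back, 0.10 kg. Green handle 110 mm long (x), 24 mm wide (y), 20 mm high (z), readout on top; a straight steel probe of 5 mm diameter sticks out 150 mm from its +x end, its axis 10 mm above the underside. Origin: underside of the middle of the handle; x points from handle to tip; z is up.
- probe_tip (a point): Tip of the probe, 205 mm along the thermometer's x from its origin and 10 mm up. Axes as the thermometer's.
- mug_1: Bystander: dark green mug, 82x112x89 mm. Origin: centre of its underside.
- spice_jar_1: Bystander: glass spice jar with green cap, 46 mm across, 106 mm tall. Origin: centre of its underside.
- spice_jar_2: Bystander: glass spice jar with gold cap, 42 mm across, 106 mm tall. Origin: centre of its underside.
- mill_1: Bystander: small clear pepper shaker (mill) with grey top, 44 mm across, 90 mm tall. Origin: centre of its underside.

How it is judged (in metres and radians):
On the way:
1. the lid is seated level on the pot's rim and let go (horizontal distance between lid and pot_rim below 0.008 m and z of lid in the frame of pot between 0.084 and 0.0895 m and angle between lid's own z axis and vertical below 0.035 rad and contact force between the fingers and lid below 0.05 N), for 0.2 s.
At the end, for the whole second after the job is handed in: Lid seated level on the pot (8 mm off-centre, 2.5 mm high, 2 degrees at most) and free of the robot; the fingers hold the thermometer still, its tip within 25 mm of the middle of the pot's hollow, touching neither pot nor lid; pot upright within 20 mm of the trivet's middle (horizontal distance between lid and pot_rim below 0.008 m and z of lid in the frame of pot between 0.084 and 0.0895 m and angle between lid's own z axis and vertical below 0.035 rad and distance between probe_tip and pot_mid below 0.025 m and contact force between each of thermometer, the arm and lid below 0.1 N and contact force between each of thermometer, the arm and pot below 0.1 N and contact force between the fingers and thermometer above 1 N and linear speed of thermometer below 0.02 m/s and horizontal distance between pot and trivet below 0.02 m and angle between pot's own z axis and vertical below 0.03 rad); the arm keeps its last pose, push and grip.
It fails at once if the lid is let go in the air above the rim (z of lid in the frame of pot_rim above 0.008 m and contact force between the fingers and lid below 0.01 N).
It fails at once if the mug, a spice jar or the mill is moved by more than 30 mm (distance of any of mug_1, spice_jar_1, spice_jar_2, mill_1 from where it was at the start of the episode above 0.03 m).
It also fails if it takes over 58 s, if anything falls off the work surface, if the arm or the gripper's body presses on something with over 40 N, if the wrist force passes 120 N, or if a joint passes its speed limit or range.

## Working session

There is one attempt and no reset: what is moved stays moved. The work goes in short steps, Python scripts to look and compute and a tool call to move; the robot and the scene stay as the last step left them, time stands still between calls to the robot, and variables do not carry over. Pictures are saved under pics/ and viewed, at most 10 in all, crops included, and the job is handed in when it is done.

Besides the shell and the picture viewer there is one more tool, called after "Call:" by a JSON object that holds its "name" and its "arguments". send_rows: Moves the arm, as the interface text tells. Its arguments: {"type":"object","properties":{"rows":{"type":"array","items":{"type":"array","items":{"type":"array","items":{"type":"number"}}}},"grip_force":{"type":"number"}},"required":["rows"]}

```bash
mkdir -p pics
cat > h.py <<'E'
import numpy as np, cv2
from workcell import arm
def world(cam, p):
    E=np.array(arm.camera_params(cam)["extrinsics"]); return (np.linalg.inv(E)@np.r_[p,1])[:3]
def pts(cam, depth):
    P=arm.camera_params(cam); v,u=np.indices(depth.shape); d=depth
    c=np.stack([(u-P["cx"])/P["fx"]*d, -(v-P["cy"])/P["fy"]*d, -d, np.ones_like(d)],-1)
    return (c@np.linalg.inv(np.array(P["extrinsics"])).T)[...,:3]
def pix(cam,p):
    P=arm.camera_params(cam); c=np.array(P["extrinsics"])@np.r_[p,1]
    return P["cx"]+P["fx"]*c[0]/-c[2], P["cy"]-P["fy"]*c[1]/-c[2]
E
python3 - <<'E'
from h import *
s=arm.read_state(); print({k:np.round(v,3) for k,v in s.items()})
for c in ["scene","top"]:
    im,d=arm.camera(c); cv2.imwrite(f"pics/{c}0.png",im[...,::-1]); np.save(f"{c}0.npy",d)
    print(c,{k:np.round(v,2).tolist() if k!="x" else 0 for k,v in arm.camera_params(c).items()})
    for t in ["trivet","pot","pot_rim","lid","lid_bar","lid_slot","thermometer","probe_tip","mug_1","spice_jar_1","mill_1"]:
        r=arm.tip_of(t,c)
        print(c,t,[(round(x["conf"],2),np.round(world(c,x["xyz"])).tolist()) for x in r[:3]])
E
```

```text
{'clock': np.float64(0.0), 'joint_positions': array([ 1.456,  0.502, -0.427,  1.551,  0.221,  1.138, -0.21 ]), 'joint_velocities': array([-0.001,  0.001, -0.002,  0.001,  0.   ,  0.   , -0.002]), 'effort': array([ 1.0000e-03, -5.6952e+01, -5.8160e+00, -2.8094e+01,  1.1000e-02,
        1.2000e-02,  0.0000e+00]), 'tcp_pos': array([ 239.43 , -603.443,  190.721]), 'eef_rot': array([ 0.982,  0.188, -0.   , -0.001]), 'force': array([-0.246,  0.106, -0.445]), 'ft_torque': array([-0.033, -0.004, -0.028]), 'gripper_force': np.float64(0.0), 'grip_width': np.float64(1.002)}
scene {'fx': 437.17, 'fy': 437.17, 'cx': 254.26, 'cy': 193.86, 'extrinsics': [[-0.81, -0.58, 0.01, 383.28], [0.27, -0.35, 0.9, -348.01], [-0.51, 0.73, 0.44, -850.17], [0.0, 0.0, 0.0, 1.0]]}
scene trivet []
scene pot [(0.91, [466.0, 10.0, 15.0]), (0.39, [452.0, -315.0, -1.0])]
scene pot_rim [(0.75, [470.0, 14.0, 107.0])]
scene lid []
scene lid_bar [(0.95, [452.0, -313.0, 46.0])]
scene lid_slot [(0.8, [456.0, -356.0, 18.0])]
scene thermometer [(0.63, [619.0, -340.0, -1.0]), (0.6, [794.0, -70.0, -2.0])]
scene probe_tip [(0.68, 
[... 269 characters left out ...]
: 187.37, 'extrinsics': [[-0.08, -1.0, -0.01, -174.68], [0.94, -0.08, 0.33, -620.52], [-0.33, 0.02, 0.94, -1253.23], [0.0, 0.0, 0.0, 1.0]]}
top trivet []
top pot [(0.87, [466.0, 7.0, 11.0]), (0.28, [793.0, -72.0, -1.0])]
top pot_rim [(0.8, [471.0, 9.0, 111.0])]
top lid [(0.82, [452.0, -313.0, 1.0])]
top lid_bar [(0.8, [454.0, -311.0, 45.0]), (0.53, [717.0, 121.0, 4.0])]
top lid_slot [(0.88, [459.0, -359.0, 20.0]), (0.71, [718.0, 121.0, -0.0])]
top thermometer [(0.72, [624.0, -340.0, -0.0])]
top probe_tip []
top mug_1 [(0.96, [492.0, -525.0, 1.0])]
top spice_jar_1 [(0.55, [759.0, 12.0, 4.0]), (0.52, [791.0, -71.0, -0.0]), (0.17, [622.0, -341.0, -1.0])]
top mill_1 [(0.56, [719.0, 123.0, 2.0])]
```

```bash
python3 -c "
import cv2,numpy as np
a=[cv2.resize(cv2.imread(f'pics/{c}0.png'),(800,600)) for c in ('scene','top')]
for c,i in zip('st',a): cv2.imwrite(f'pics/{c}0b.png',i)"
```

```text
(no output)
```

View pics/s0b.png

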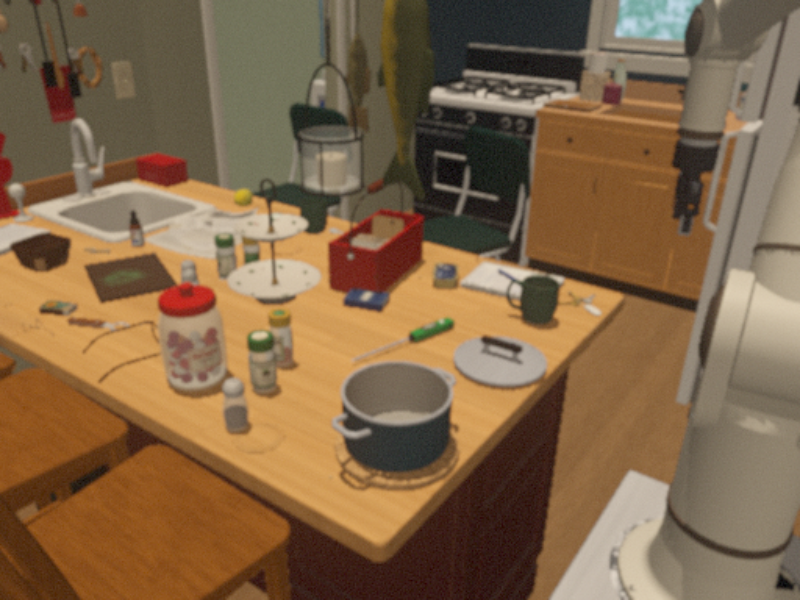

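View pics/t0b.png

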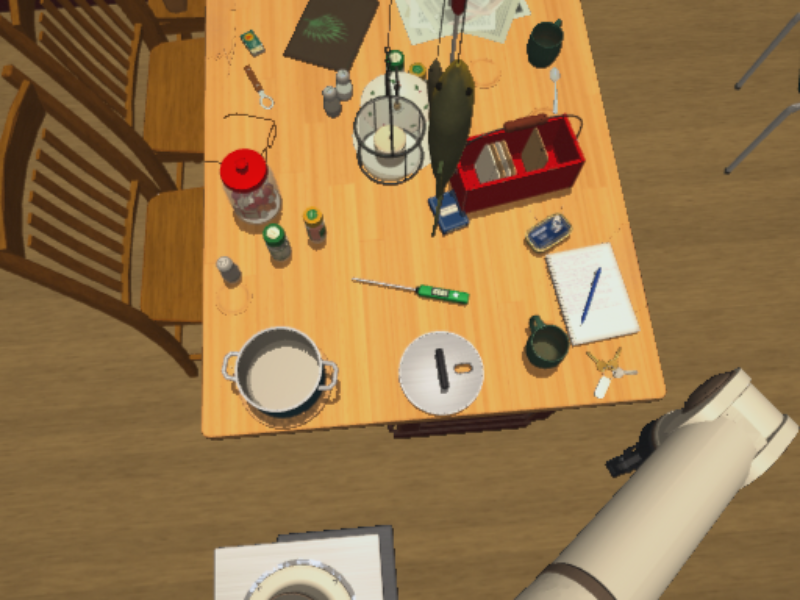

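The scene view shows the pot (395,415), lid (500,360), and thermometer (405,340). In the top view, the lid's slot points right (-y) at (462,368), and the thermometer's probe points left (+y). Next I'll take geometry from the depth images.

```bash
cat > meas.py <<'E'
from h import *
from scipy.optimize import least_squares
def circ(p):
    f=lambda q: np.hypot(p[:,0]-q[0],p[:,1]-q[1])-q[2]
    return least_squares(f,[*p[:,:2].mean(0),80],loss='soft_l1',f_scale=2).x
def mask(t,c):
    r=arm.cut_out(t,c); return r[0]["pixels"] if r else None
def yaw(p):
    c=p.mean(0); w,v=np.linalg.eigh(np.cov((p-c)[:,:2].T)); return c,np.degrees(np.arctan2(v[1,1],v[0,1]))
E
python3 - <<'E'
from meas import *
for c in ["top","scene"]:
    im,d=arm.camera(c); X=pts(c,d)
    tb=X[(X[...,2]>-15)&(X[...,2]<15)&(d>0)]; print(c,"table z",np.median(tb[:,2]))
    m=mask("pot",c)
    if m is not None:
        p=X[m&(d>0)]; r=p[(p[:,2]>100)&(p[:,2]<113)]; q=circ(r); print("rim",q,len(r),np.median(r[:,2]))
        # outer boundary fit: edge of extremes
    for t in ["lid","lid_bar"]:
        m=mask(t,c)
        if m is None: print(t,"none");continue
        p=X[m&(d>0)]; b=p[(p[:,2]>42)&(p[:,2]<58)]; print(t,m.sum(),"bar",yaw(b) if len(b)>5 else 0)
        e=p[(p[:,2]<25)&(p[:,2]>5)]
        if len(e)>50:
            h=cv2.convexHull(e[:,:2].astype(np.float32))[:,0]; print("lid circ",circ(h))
    for t in ["lid_slot"]:
        r=arm.tip_of(t,c); print(t,[world(c,x["xyz"]).round(1) for x in r[:1]])
    m=mask("thermometer",c)
    if m is not None:
        p=X[m&(d>0)]; p=p[p[:,2]>3]; cc,y=yaw(p); u=np.array([np.cos(np.radians(y)),np.sin(np.radians(y))]); s=(p[:,:2]-cc[:2])@u
        print("therm",cc,y,s.min(),s.max(),"ends",cc[:2]+u*s.min(),cc[:2]+u*s.max())
        hd=p[p[:,2]>16]; print(" handle",yaw(hd),len(hd), "s",((hd[:,:2]-cc[:2])@u).min(),((hd[:,:2]-cc[:2])@u).max())
    if c=="top":
        for x in (400,470,560,600,630,660):
            k=(abs(X[...,0]-x)<8)&(abs(X[...,2])<12)&(d>0)&(X[...,1]<300); lo=(abs(X[...,0]-x)<15)&(X[...,1]>100)&(X[...,1]<420)&(d>0)
            q=X[lo]; o=q[(q[:,2]<-12)]; print(x,"edge y",np.percentile(X[k][:,1],99.5),"below-surface max z",o[:,2].max() if len(o) else None, "above max", q[q[:,1]>170][:,2].max())
E
```

```text
top table z 0.783526952231
rim [467.12727236   7.71636937  81.83502431] 348 107.38407387126188
lid 2327 bar (array([ 451.9679089 , -313.75372567,   50.7561174 ]), np.float64(-176.58225594273702))
lid circ [ 453.79500355 -314.15932812   88.17548182]
lid_bar 2253 bar (array([ 451.9679089 , -313.75372567,   50.7561174 ]), np.float64(-176.58225594273702))
lid circ [ 453.69944337 -314.91463007   87.56750123]
lid_slot [array([ 457.6, -361.2,   18.5])]
therm [ 628.3616914  -311.67877167   18.01641604] 73.46952550324102 -80.25064579803272 168.18161174364434 ends [ 605.52835379 -388.61254088] [ 676.21361189 -150.44835198]
 handle (array([ 623.8329531 , -331.00579653,   20.87805165]), np.float64(73.66529718704888)) 214 s -80.25064579803272 168.18161174364434
400 edge y 183.25450047508076 below-surface max z -901.3349155588414 above max 6.796635682419719
470 edge y 185.17965832775883 below-surface max z -896.2799035429864 above max 3.812274123837369
560 edge y 183.0810067843967 below-surface max z None above max 3.9140837919969726
600 edge y 180.9538420477202 below-surface max z None above max 
[... 157 characters left out ...]
 max 5.3782124769463735
scene table z 0.46241191369949775
rim [465.96707015  10.59158529  82.02356211] 613 106.09944061444253
lid 1527 bar (array([ 451.19070651, -309.1082554 ,   48.42770749]), np.float64(-175.98128715580378))
lid circ [ 452.70592063 -312.91799405   89.05430033]
lid_bar 238 bar 0
lid circ [ 917.69962593 -406.15921942  318.82997551]
lid_slot [array([ 455. , -354.6,   17.5])]
therm [ 623.41198894 -311.4579319    16.01971332] 72.96547053962986 -76.39626499648917 169.48351145380883 ends [ 601.03185809 -384.50256927] [ 673.06183979 -149.40993603]
 handle (array([ 620.37466246, -329.58226211,   20.47166076]), np.float64(73.51316994958907)) 139 s -75.6049705893841 39.44608069256396
```

Call:
{"name": "send_rows", "arguments": {"rows": [[[1,0.2134,0.2904,-0.09,-18.1],[1,0.2134,0.2904,-0.09,-18.1],[1,0.2134,0.2904,-0.09,-18.1],[1,0.2134,0.2904,-0.09,-18.1],[1,0.2134,0.2904,-0.09,-18.1],[1,0.2134,0.2904,-0.09,-18.1],[1,0.2134,0.2904,-0.09,-18.1],[1,0.2134,0.2904,-0.09,-18.1],[1,0.2134,0.2904,-0.13,-18.1],[1,0.2134,0.2904,-0.164,-18.1],[1,0.2134,0.2904,-0.164,-18.1],[-1,0.2134,0.2904,-0.164,-18.1],[-1,0.2134,0.2904,-0.164,-18.1],[-1,0.2134,0.2904,-0.164,-18.1],[-1,0.2134,0.2904,-0.164,-18.1],[-1,0.2134,0.2904,-0.164,-18.1]]], "grip_force": 50}}

```text
clock: 3.8
tcp_pos: [453.3, -313.8, 28.1]
eef_rot: [1.0, 0.031, 0.0, 0.0]
force: [-0.2, 0.5, -0.9]
grip_width: 0.001
gripper_force: 0.0
```

Run:
```python
from meas import *
for c in ["top","scene"]:
    im,d=arm.camera(c); X=pts(c,d); u,v=map(int,pix(c,[453,-314,40])); print(c,u,v)
    cr=im[max(0,v-75):v+75,max(0,u-100):u+100,::-1]; cv2.imwrite(f"pics/{c}1.png",cv2.resize(cr,None,fx=2,fy=2) )
    print([(round(x["conf"],2),world(c,x["xyz"]).round().tolist()) for x in arm.tip_of("lid_bar",c)])
print(arm.read_state()["grip_width"])
a,b=[cv2.imread(f"pics/{c}1.png") for c in ("top","scene")]
h=min(a.shape[0],b.shape[0]); cv2.imwrite("pics/m1.png",np.hstack([a[:h],b[:h]]))
```

```text
top 282 236
[]
scene 320 220
[(0.96, [449.0, -313.0, 45.0])]
0.00025715317694450135
```

View pics/m1.png

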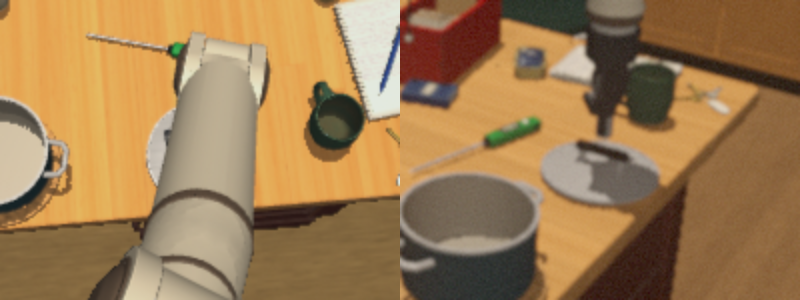

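Run:
```python
from meas import *
c="scene"; im,d=arm.camera(c); X=pts(c,d)
s=arm.read_state(); print(s["tcp_pos"],s["force"],s["grip_width"])
k=(abs(X[...,0]-453)<70)&(abs(X[...,1]+314)<70)&(X[...,2]>30)&(d>0)
q=X[k]
for z in range(30,150,8):
    b=q[(q[:,2]>=z)&(q[:,2]<z+8)]
    if len(b): print(z,len(b),b.min(0).round(),b.max(0).round())
m=mask("lid_bar",c); p=X[m]; p=p[(p[:,2]>42)&(p[:,2]<58)]; print(len(p), yaw(p))
```

```text
[ 453.21239594 -313.70671407   27.77029238] [-0.41102289  0.5772952   0.03423236] -0.0028475567510299637
30 15 [ 418. -316.   30.] [ 485. -306.   37.]
38 53 [ 412. -323.   38.] [ 492. -302.   46.]
46 95 [ 410. -322.   46.] [ 492. -301.   54.]
54 1 [ 430. -307.   54.] [ 430. -307.   54.]
62 4 [ 444. -309.   67.] [ 461. -306.   70.]
70 14 [ 441. -315.   71.] [ 460. -299.   77.]
78 21 [ 440. -319.   79.] [ 458. -295.   86.]
86 21 [ 440. -317.   86.] [ 462. -295.   93.]
94 22 [ 439. -316.   95.] [ 464. -294.  102.]
102 13 [ 440. -320.  102.] [ 456. -297.  108.]
110 23 [ 439. -337.  111.] [ 460. -281.  118.]
118 34 [ 438. -351.  118.] [ 462. -272.  126.]
126 33 [ 436. -354.  126.] [ 461. -268.  134.]
134 43 [ 433. -361.  134.] [ 459. -262.  142.]
142 44 [ 434. -368.  142.] [ 460. -255.  150.]
131 (array([ 450.93553432, -309.52218077,   48.57460338]), np.float64(-175.5702949250321))
```

The shut fingertips are at about z=66 in the depth image, while the state reports 28, so they closed above the bar. I'll open, go about 38 mm lower and grip again.

Call:
{"name": "send_rows", "arguments": {"rows": [[[1,0,0,0,0],[1,0,0,0,0],[1,0,0,0,0],[1,0,0,0,0],[1,0,0,-0.02,0],[1,0,0,-0.03,0],[1,0,0,-0.037,0],[1,0,0,-0.037,0]]]}}

```text
clock: 5.1
tcp_pos: [452.6, -313.2, -10.2]
eef_rot: [1.0, 0.031, -0.001, -0.001]
force: [-0.1, 1.0, 0.2]
grip_width: 1.002
gripper_force: 0.0
```

Call:
{"name": "send_rows", "arguments": {"rows": [[[-1,0,0,0,0],[-1,0,0,0,0],[-1,0,0,0,0],[-1,0,0,0,0],[-1,0,0,0,0]]]}}

```text
clock: 5.72
tcp_pos: [453.4, -313.9, -8.8]
eef_rot: [1.0, 0.031, 0.0, 0.0]
force: [-0.7, 0.5, 4.1]
grip_width: 0.178
gripper_force: 49.2
```

Run:
```python
from meas import *
c="scene"; im,d=arm.camera(c); X=pts(c,d)
k=(abs(X[...,0]-453)<70)&(abs(X[...,1]+314)<70)&(X[...,2]>18)&(d>0)
q=X[k]
for z in range(18,100,6):
    b=q[(q[:,2]>=z)&(q[:,2]<z+6)]
    if len(b): print(z,len(b),b.min(0).round(),b.max(0).round())
u,v=map(int,pix(c,[453,-314,40])); cv2.imwrite("pics/s2.png",cv2.resize(im[v-75:v+75,u-100:u+100,::-1],None,fx=3,fy=3,interpolation=2))
```

```text
18 231 [ 393. -365.   18.] [ 518. -255.   24.]
24 12 [ 417. -315.   25.] [ 483. -304.   30.]
30 20 [ 418. -315.   30.] [ 484. -296.   36.]
36 28 [ 412. -314.   36.] [ 491. -292.   42.]
42 43 [ 410. -320.   42.] [ 489. -289.   48.]
48 77 [ 412. -329.   48.] [ 493. -290.   54.]
54 24 [ 420. -324.   54.] [ 463. -291.   60.]
60 15 [ 440. -327.   60.] [ 462. -291.   66.]
66 12 [ 442. -330.   66.] [ 454. -285.   71.]
72 14 [ 438. -334.   73.] [ 462. -277.   78.]
78 32 [ 436. -355.   78.] [ 460. -273.   84.]
84 26 [ 436. -355.   84.] [ 462. -267.   89.]
90 20 [ 437. -359.   90.] [ 460. -266.   96.]
96 34 [ 434. -360.   96.] [ 459. -261.  102.]
```

View pics/s2.png

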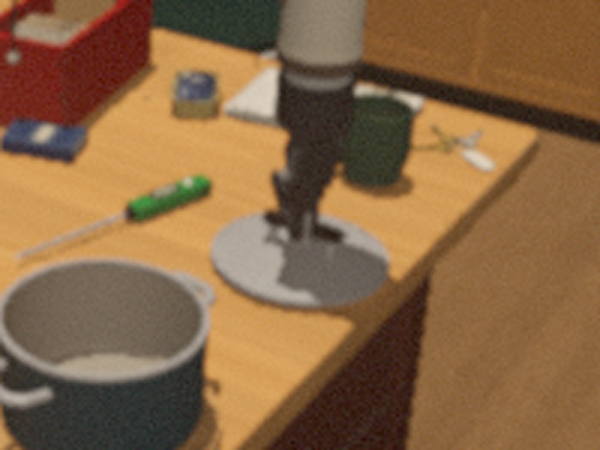

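Call:
{"name": "send_rows", "arguments": {"rows": [[[-1,0,0,0.02,0],[-1,0,0,0.06,0],[-1,0,0,0.1,0],[-1,0,0,0.14,0],[-1,0.002,0.04,0.14,0],[-1,0.004,0.09,0.14,0],[-1,0.006,0.14,0.14,0],[-1,0.008,0.19,0.14,0],[-1,0.01,0.24,0.14,0],[-1,0.012,0.285,0.14,0],[-1,0.0133,0.315,0.14,0],[-1,0.0133,0.3228,0.14,0],[-1,0.0133,0.3228,0.14,0],[-1,0.0133,0.3228,0.14,0]]]}}

```text
clock: 7.52
tcp_pos: [466.4, 7.4, 130.8]
eef_rot: [1.0, 0.03, -0.0, 0.0]
force: [-0.2, -0.2, -3.1]
grip_width: 0.176
gripper_force: 49.3
```

Run:
```python
from meas import *
for c in ["top","scene"]:
    im,d=arm.camera(c); X=pts(c,d); np.save(f"{c}3.npy",d)
    u,v=map(int,pix(c,[466,9,110])); cv2.imwrite(f"pics/{c}3.png",cv2.resize(im[v-75:v+75,u-65:u+65,::-1],(400,460),interpolation=2))
    for t in ("lid","pot"):
        m=mask(t,c)
        if m is None: continue
        p=X[m&(d>0)]; print(c,t,p.min(0).round(),p.max(0).round())
    k=(np.hypot(X[...,0]-466,X[...,1]-9)<105)&(d>0)
    e=X[k&(X[...,2]>140)&(X[...,2]<164)]; h=cv2.convexHull(e[:,:2].astype(np.float32))[:,0]; print(len(e),"lid",circ(h))
    e=X[k&(X[...,2]>101)&(X[...,2]<112)]; print(len(e),"rim",circ(e) if len(e)>8 else 0)
print(arm.read_state())
cv2.imwrite("pics/m3.png",np.hstack([cv2.imread(f"pics/{c}3.png") for c in ("top","scene")]))
```

```text
top lid [383. -80.  -5.] [601.   6. 381.]
top pot [ 380. -104.    8.] [514.  10. 153.]
1034 lid [467.77945087   4.05843423  85.96462208]
58 rim [470.34318346   8.96414761  85.56040484]
scene lid [ 378. -299.    6.] [622.  97. 193.]
scene pot [ 381. -150.   -2.] [643. 125. 149.]
2155 lid [466.02804495   8.98350703  88.93607233]
320 rim [465.90193525  10.74369863  82.13136357]
{'clock': 7.825, 'joint_positions': array([ 0.48405002,  0.27992194, -0.63892587,  2.04988604,  0.21608715,
        0.87661895, -1.78545494]), 'joint_velocities': array([-0.00638571, -0.00033112, -0.00130227, -0.00131345,  0.00261053,
        0.00122625, -0.00174726]), 'effort': array([ 6.88136509e-02, -3.74025428e+01, -4.51801121e+00, -2.48972565e+01,
        7.57677038e-02,  2.09764706e-02,  3.01369822e-03]), 'tcp_pos': array([466.49517338,   8.49119552, 130.75954403]), 'eef_rot': array([ 9.99536942e-01,  3.04285773e-02, -5.25626257e-05,  2.36341854e-05]), 'force': array([-1.36909825,  0.29303436, -3.03662122]), 'ft_torque': array([ 0.08012806,  0.04385214, -0.04072892]), 'gripper_force': 49.33904707431793, 'grip_width': 0.17812515545805643}
```

View pics/m3.png

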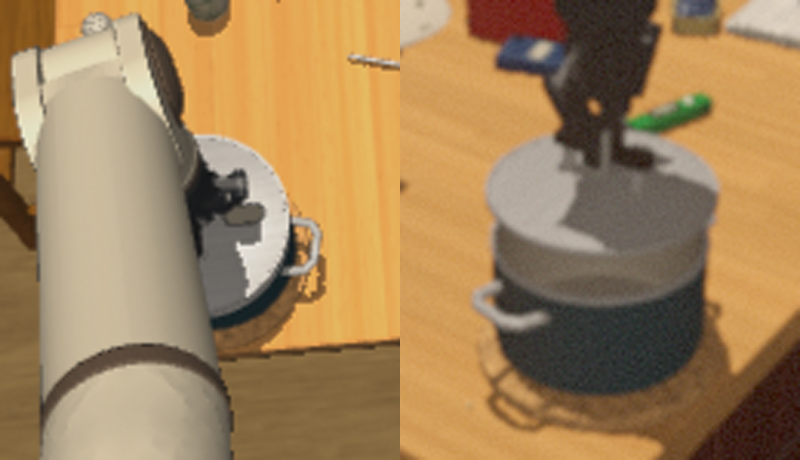

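Lid hangs level over the pot (lid centre and rim agree within ~2 mm in the scene view). Lowering.

Call:
{"name": "send_rows", "arguments": {"rows": [[[-1,0,0.001,-0.012,0],[-1,0,0.001,-0.022,0],[-1,0,0.001,-0.03,0],[-1,0,0.001,-0.035,0],[-1,0,0.001,-0.038,0],[-1,0,0.001,-0.04,0],[-1,0,0.001,-0.041,0],[-1,0,0.001,-0.041,0]]]}}

```text
clock: 8.82
tcp_pos: [466.6, 10.0, 89.9]
eef_rot: [1.0, 0.031, 0.0, 0.0]
force: [0.8, -0.8, -2.4]
grip_width: 0.175
gripper_force: 49.3
```

Run:
```python
from meas import *
c="scene"
im,d=arm.camera(c); X=pts(c,d)
k=(np.hypot(X[...,0]-466,X[...,1]-9)<105)&(d>0)
e=X[k&(X[...,2]>104)&(X[...,2]<124)]; h=cv2.convexHull(e[:,:2].astype(np.float32))[:,0]; print(len(e),"lid",circ(h))
g=e[np.hypot(e[:,0]-467,e[:,1]-9)<86]; r=np.hypot(g[:,0]-467,g[:,1]-9); g=g[r>50]; A=np.c_[g[:,:2]-[467,9],np.ones(len(g))]; print(np.linalg.lstsq(A,g[:,2],rcond=None)[0])
e=e[np.hypot(e[:,0]-467,e[:,1]-9)>76]; print("edge z",np.median(e[:,2]))
s=arm.read_state(); print(s["tcp_pos"],s["force"])
```

```text
2193 lid [465.54620902  11.1920819   88.72473812]
[2.24516118e-03 1.08506772e-03 1.13295999e+02]
edge z 111.30826425155652
[466.64467416  10.0367079   89.96254363] [ 0.38134204  0.39366252 -3.07951623]
```

Call:
{"name": "send_rows", "arguments": {"rows": [[[-1,0,0,-0.001,0],[-1,0,0,-0.002,0],[-1,0,0,-0.002,0]]]}}

```text
clock: 9.25
tcp_pos: [466.8, 9.9, 89.5]
eef_rot: [1.0, 0.031, 0.0, 0.001]
force: [-7.3, -0.0, 16.4]
grip_width: 0.173
gripper_force: 52.0
```

Call:
{"name": "send_rows", "arguments": {"rows": [[[-1,0,0,0.001,0],[-1,0,0,0.001,0],[1,0,0,0.001,0],[1,0,0,0.001,0],[1,0,0,0.001,0],[1,0,0,0.001,0],[1,0,0,0.06,0],[1,0,0,0.11,0],[1,0,-0.06,0.11,0],[1,0.04,-0.12,0.11,0],[1,0.08,-0.18,0.11,0],[1,0.12,-0.24,0.11,0],[1,0.12,-0.24,0.11,0]]]}}

```text
clock: 10.88
tcp_pos: [587.2, -234.3, 197.0]
eef_rot: [1.0, 0.029, -0.0, 0.0]
force: [0.4, 1.3, -0.5]
grip_width: 0.996
gripper_force: 0.0
```

Run:
```python
from meas import *
for c in ("scene","top"):
    im,d=arm.camera(c); X=pts(c,d)
    k=(np.hypot(X[...,0]-466,X[...,1]-9)<105)&(d>0)
    e=X[k&(X[...,2]>104)&(X[...,2]<124)]; h=cv2.convexHull(e[:,:2].astype(np.float32))[:,0]; print(c,len(e),"lid",circ(h))
    g=e[np.hypot(e[:,0]-467,e[:,1]-9)<86]; r=np.hypot(g[:,0]-467,g[:,1]-9); g=g[r>50]; A=np.c_[g[:,:2]-[467,9],np.ones(len(g))]; print(np.linalg.lstsq(A,g[:,2],rcond=None)[0])
    e=e[np.hypot(e[:,0]-467,e[:,1]-9)>76]; print("edge z",np.median(e[:,2]))
    b=X[k&(X[...,2]>142)&(X[...,2]<160)]; print("bar",yaw(b),len(b))
    for t in ("lid_bar","lid_slot","pot","thermometer","probe_tip"): print(t,[world(c,x["xyz"]).round().tolist() for x in arm.tip_of(t,c)[:1]])
    m=mask("thermometer",c)
    if m is not None:
        p=X[m&(d>0)]; p=p[p[:,2]>3]; cc,y=yaw(p); print("therm",cc,y)
    cv2.imwrite(f"pics/{c}4.png",im[...,::-1])
s=arm.read_state(); print(s["tcp_pos"],s["eef_rot"])
```

```text
scene 2290 lid [466.33030378  11.04985425  89.2097183 ]
[9.02752585e-04 1.93876746e-03 1.13016913e+02]
edge z 111.27792168788551
bar (array([463.36179262,  14.22007162, 147.88889434]), np.float64(-175.42133562628266)) 193
lid_bar [[465.0, 12.0, 142.0]]
lid_slot [[471.0, -32.0, 116.0]]
pot [[467.0, 11.0, 14.0]]
thermometer [[621.0, -338.0, -0.0]]
probe_tip [[679.0, -137.0, 8.0]]
therm [ 619.32205748 -325.09540792   16.17814147] 73.00932310371182
top 2415 lid [467.22815939   9.76175309  88.12814329]
[1.58403748e-03 2.34402861e-03 1.13304128e+02]
edge z 111.4805579988465
bar (array([466.16041346,   8.99269018, 148.98816907]), np.float64(-176.40812212762637)) 150
lid_bar [[464.0, 7.0, 147.0]]
lid_slot [[473.0, -36.0, 117.0]]
pot [[467.0, 7.0, 12.0]]
thermometer [[623.0, -340.0, 1.0]]
probe_tip [[468.0, 11.0, 143.0]]
therm [ 619.66564898 -340.13914159   19.75780389] 73.44709876262495
[ 586.4705051  -229.78278704  198.05550129] [9.99515524e-01 3.11235264e-02 1.18299885e-04 1.71884806e-04]
```

Run:
```python
from h import *
print(arm.read_state()["joint_positions"].round(2), arm.read_state()["tcp_pos"])
```

```text
[ 0.71  0.47 -0.52  1.6   0.25  1.14 -1.37] [ 586.4705051  -229.78278704  198.05550129]
```

Call:
{"name": "send_rows", "arguments": {"rows": [[[1,0.039,-0.089,-0.05,20],[1,0.039,-0.089,-0.1,40],[1,0.039,-0.089,-0.13,60],[1,0.039,-0.089,-0.13,69.8],[1,0.039,-0.089,-0.13,69.8],[1,0.039,-0.089,-0.13,69.8],[1,0.039,-0.089,-0.13,69.8],[1,0.039,-0.089,-0.13,69.8],[1,0.039,-0.089,-0.18,69.8],[1,0.039,-0.089,-0.21,69.8],[1,0.039,-0.089,-0.225,69.8],[1,0.039,-0.089,-0.225,69.8]]]}}

```text
clock: 13.08
tcp_pos: [625.0, -318.6, -28.0]
eef_rot: [0.802, 0.597, -0.0, -0.001]
force: [0.8, -0.4, -0.6]
grip_width: 1.0
gripper_force: 0.0
```

Run:
```python
from meas import *
c="scene"; im,d=arm.camera(c); X=pts(c,d)
u,v=map(int,pix(c,[625,-319,20])); cv2.imwrite("pics/s5.png",cv2.resize(im[v-75:v+75,u-100:u+100,::-1],None,fx=3,fy=3,interpolation=2))
k=(abs(X[...,0]-625)<70)&(abs(X[...,1]+319)<70)&(X[...,2]>3)&(d>0); q=X[k]
for z in range(3,70,5):
    b=q[(q[:,2]>=z)&(q[:,2]<z+5)]
    if len(b): print(z,len(b),b.min(0).round(),b.max(0).round())
```

```text
3 36 [ 556. -382.    3.] [ 694. -277.    8.]
8 37 [ 599. -382.    8.] [ 647. -251.   13.]
13 35 [ 598. -384.   13.] [ 645. -253.   17.]
18 81 [ 597. -387.   18.] [ 645. -276.   23.]
23 16 [ 576. -340.   23.] [ 668. -293.   28.]
28 15 [ 572. -338.   29.] [ 672. -297.   33.]
33 16 [ 569. -342.   34.] [ 674. -293.   38.]
38 20 [ 568. -341.   38.] [ 671. -294.   43.]
43 19 [ 569. -341.   43.] [ 675. -292.   47.]
48 21 [ 569. -342.   48.] [ 673. -294.   53.]
53 22 [ 569. -341.   53.] [ 675. -293.   58.]
58 17 [ 568. -346.   58.] [ 675. -292.   63.]
63 15 [ 570. -338.   63.] [ 679. -290.   68.]
68 20 [ 559. -339.   68.] [ 687. -289.   73.]
```

View pics/s5.png

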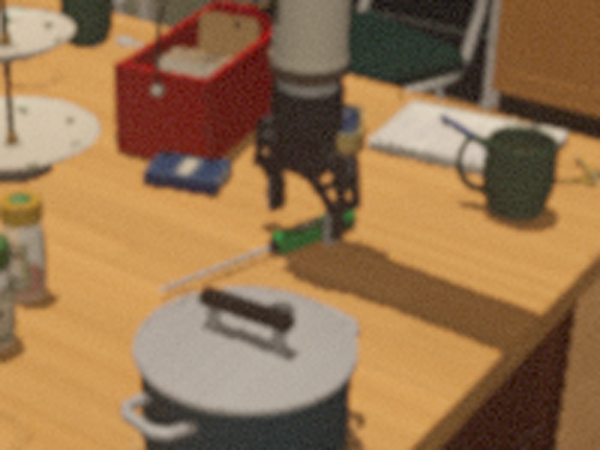

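Call:
{"name": "send_rows", "arguments": {"rows": [[[1,0,0,-0.006,0],[1,0,0,-0.006,0],[-1,0,0,-0.006,0],[-1,0,0,-0.006,0],[-1,0,0,-0.006,0],[-1,0,0,-0.006,0],[-1,0,0,0.0,0],[-1,0,0,0.05,0],[-1,0,0,0.1,0],[-1,0,0,0.15,0],[-1,0,0,0.15,0]]], "grip_force": 25}}

```text
clock: 14.5
tcp_pos: [629.0, -319.8, 128.7]
eef_rot: [0.802, 0.597, 0.002, 0.004]
force: [0.5, 0.5, -1.4]
grip_width: 0.272
gripper_force: 25.7
```

```bash
cat > th.py <<'E'
from meas import *
def therm(lo,save=None):
    """green handle pixels + axis line by RANSAC-free PCA, per camera"""
    for c in ("scene","top"):
        im,d=arm.camera(c); X=pts(c,d)
        hsv=cv2.cvtColor(im,cv2.COLOR_RGB2HSV)
        g=(hsv[...,0]>50)&(hsv[...,0]<80)&(hsv[...,1]>120)&(d>0)
        t=X[g]; s=arm.read_state()["tcp_pos"]; g2=np.zeros_like(g); g2[g]=np.linalg.norm(t-[s[0],s[1],s[2]+50],axis=1)<150
        p=X[g2]
        if len(p)>10:
            cc=p.mean(0); w,v=np.linalg.eigh(np.cov((p-cc).T)); u=v[:,2]*np.sign(v[1,2]); q=(p-cc)@u
            print(c,len(p),"c",cc.round(1),"u",u.round(3),"elev",np.degrees(np.arcsin(u[2])).round(1),"yaw",np.degrees(np.arctan2(u[1],u[0])).round(1),"ends",(cc+u*q.min()).round(),(cc+u*q.max()).round())
        m=mask("thermometer",c)
        if m is not None:
            p=X[m&(d>0)]; p=p[np.linalg.norm(p-[s[0],s[1],s[2]+50],axis=1)<280]
            if len(p)>10:
                cc=np.median(p,0); w,v=np.linalg.eigh(np.cov((p-cc).T)); u=v[:,2]*np.sign(v[1,2]); q=(p-cc)@u; print("  mask",len(p),cc.round(1),u.round(3),"ends",(cc+u*q.min()).round(),(cc+u*q.max()).round())
        r=arm.tip_of("probe_tip",c); print("  tip",[(round(x["conf"],2),world(c,x["xyz"]).round().tolist()) for x in r[:1]])
        if save: cv2.imwrite(f"pics/{c}{save}.png",im[...,::-1])
    s=arm.read_state(); print(s["clock"],s["tcp_pos"].round(1),s["force"].round(1),s["grip_width"],s["gripper_force"])
E
python3 -c "
from th import *
therm(0,'6')"
```

```text
scene 75 c [ 615.3 -331.3  179.2] u [ 0.275  0.961 -0.022] elev -1.2 yaw 74.0 ends [ 600. -383.  180.] [ 630. -280.  178.]
  mask 258 [ 625.2 -298.7  175.4] [ 0.311  0.95  -0.024] ends [ 598. -383.  178.] [ 675. -147.  172.]
  tip [(0.59, [680.0, -136.0, 172.0])]
top 28 c [ 630.2 -289.3  174.1] u [-0.979  0.172 -0.108] elev -6.2 yaw 170.1 ends [ 643. -291.  175.] [ 621. -288.  173.]
  mask 66 [ 635.9 -285.7  169.8] [-0.363  0.04   0.931] ends [ 704. -293.   -5.] [ 631. -285.  181.]
  tip [(0.6, [680.0, -134.0, 167.0])]
14.8 [ 624.1 -318.6  120.7] [-0.8 -0.3 -1.9] 0.2719827118935026 25.72622984647751
```

Run:
```python
from h import *
for c in ("top","scene"):
    d=np.load(f"{c}0.npy"); X=pts(c,d)
    k=(d>0)&(X[...,0]>480)&(X[...,0]<760)&(X[...,1]>195)&(X[...,1]<520)&(X[...,2]>-800)
    q=X[k]; print(c,len(q))
    for x in range(480,760,40):
        b=q[(q[:,0]>=x)&(q[:,0]<x+40)]
        if len(b): print(x,len(b),"zmax",b[:,2].max().round(), b[b[:,2].argmax()].round(),"ymin",b[:,1].min().round(), b[b[:,1].argmin()].round())
```

```text
top 2379
680 1628 zmax 228.0 [716. 498. 228.] ymin 262.0 [ 706.  262. -268.]
720 751 zmax 230.0 [748. 506. 230.] ymin 261.0 [ 726.  261. -265.]
scene 2052
680 1637 zmax 122.0 [696. 486. 122.] ymin 195.0 [ 716.  195. -339.]
720 415 zmax -18.0 [723. 480. -18.] ymin 195.0 [ 738.  195. -273.]
```

Call:
{"name": "send_rows", "arguments": {"rows": [[[-1,-0.004,0.05,0,0],[-1,-0.008,0.11,0,0],[-1,-0.012,0.17,0,0],[-1,-0.016,0.23,0,0],[-1,-0.02,0.29,0,0],[-1,-0.024,0.35,0,0],[-1,-0.028,0.41,0,0],[-1,-0.032,0.47,0,0],[-1,-0.035,0.52,0,0],[-1,-0.035,0.531,0,0],[-1,-0.035,0.531,-0.05,0],[-1,-0.035,0.531,-0.1,0],[-1,-0.035,0.531,-0.13,0],[-1,-0.035,0.531,-0.13,0]]]}}

```text
clock: 16.55
tcp_pos: [587.7, 209.6, -10.8]
eef_rot: [0.802, 0.597, -0.004, -0.001]
force: [-1.0, -0.7, -1.3]
grip_width: 0.279
gripper_force: 25.7
```

```bash
python3 -c "
from th import *
therm(0,'7')
a=[cv2.resize(cv2.imread(f'pics/{c}7.png')[s],(400,400)) for c,s in (('top',np.s_[100:300,50:250]),('scene',np.s_[150:384,50:284]))]
cv2.imwrite('pics/m7.png',np.hstack(a))"
```

```text
scene 174 c [575.8 203.   39.6] u [ 0.284  0.959 -0.025] elev -1.4 yaw 73.5 ends [560. 150.  41.] [589. 248.  38.]
  mask 423 [575.4 191.1  39.8] [ 0.29   0.957 -0.01 ] ends [560. 142.  40.] [599. 270.  39.]
  tip [(0.91, [637.0, 394.0, 34.0])]
  tip [(0.54, [647.0, 397.0, 42.0])]
16.85 [591.8 212.4  -5.4] [-0.3  0.1 -1.3] 0.26949409642399136 25.67339390516281
```

View pics/m7.png

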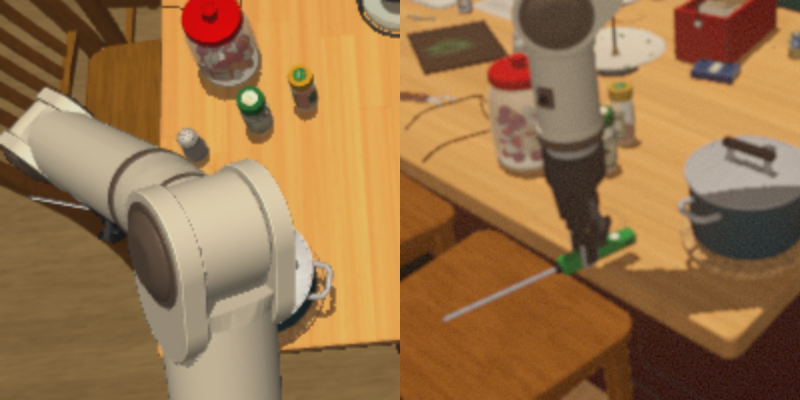

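Call:
{"name": "send_rows", "arguments": {"rows": [[[-1,0,0,-0.012,0],[-1,0,0,-0.024,0],[-1,0,0,-0.031,0],[-1,0,0,-0.035,0],[-1,0,0,-0.039,0],[-1,0,0,-0.043,0],[-1,0,0,-0.043,0]]]}}

```text
clock: 17.73
tcp_pos: [591.8, 215.8, -48.8]
eef_rot: [0.801, 0.598, 0.003, -0.001]
force: [0.4, 3.7, 5.4]
grip_width: 0.275
gripper_force: 28.8
```

```bash
python3 -c "
from th import *
therm(0,'8')"
```

```text
scene 188 c [579.5 205.1  10.3] u [ 0.28   0.872 -0.401] elev -23.6 yaw 72.2 ends [565. 159.  32.] [594. 250. -10.]
  mask 456 [584.6 229.2   0.9] [ 0.294  0.858 -0.422] ends [560. 157.  36.] [634. 374. -70.]
  tip [(0.92, [636.0, 383.0, -78.0])]
  tip [(0.39, [640.0, 382.0, -75.0])]
18.025 [591.8 215.8 -48.8] [-0.3  4.1  5.8] 0.2736537591558141 28.76688838005066
```

Call:
{"name": "send_rows", "arguments": {"rows": [[[-1,0,0,-0.004,0],[-1,0,0,-0.008,0],[-1,0,0,-0.012,0],[-1,0,0,-0.012,0]]]}}

```text
clock: 18.52
tcp_pos: [592.0, 216.1, -60.5]
eef_rot: [0.801, 0.598, 0.003, -0.001]
force: [0.7, 5.1, 8.0]
grip_width: 0.27
gripper_force: 33.0
```

```bash
python3 -c "
from th import *
therm(0,'9')"
```

```text
scene 131 c [581.9 207.6   6.1] u [ 0.206  0.709 -0.674] elev -42.4 yaw 73.8 ends [570. 168.  43.] [593. 245. -29.]
  mask 345 [585.8 229.7 -15.8] [ 0.236  0.698 -0.676] ends [565. 168.  44.] [ 625.  345. -127.]
  tip []
  tip []
18.825 [592.  216.1 -60.5] [-0.4  5.2  8.6] 0.27127321836422663 32.94035196304321
```

Pivoted to about 42° nose-down. Lifting clear and moving to the pot's slot side, turned in line with the slot.

Call:
{"name": "send_rows", "arguments": {"rows": [[[-1,0,0,0.03,0],[-1,0,0,0.08,0],[-1,0,0,0.14,0],[-1,0,0,0.2,0],[-1,0,0,0.26,0],[-1,0,0,0.31,0],[-1,0,-0.02,0.337,4],[-1,-0.01,-0.06,0.337,8],[-1,-0.025,-0.11,0.337,12],[-1,-0.04,-0.165,0.337,16],[-1,-0.055,-0.22,0.337,20.2],[-1,-0.07,-0.275,0.337,20.2],[-1,-0.085,-0.33,0.337,20.2],[-1,-0.1,-0.38,0.337,20.2],[-1,-0.11,-0.41,0.337,20.2],[-1,-0.11,-0.417,0.337,20.2],[-1,-0.11,-0.417,0.337,20.2],[-1,-0.11,-0.417,0.337,20.2],[-1,-0.11,-0.417,0.337,20.2]]], "grip_force": 45}}

```text
clock: 21.2
tcp_pos: [481.0, -203.4, 274.9]
eef_rot: [0.684, 0.73, 0.0, 0.0]
force: [0.0, 0.6, -0.4]
grip_width: 0.268
gripper_force: 46.2
```

```bash
python3 -c "
from th import *
therm(0,'10')
a=[cv2.resize(cv2.imread(f'pics/{c}10.png')[s],(400,400)) for c,s in (('top',np.s_[150:330,130:310]),('scene',np.s_[120:320,170:370]))]
cv2.imwrite('pics/m10.png',np.hstack(a))"
```

```text
scene 97 c [ 475.1 -192.4  324.4] u [ 0.065  0.702 -0.71 ] elev -45.2 yaw 84.7 ends [ 470. -251.  384.] [ 477. -174.  306.]
  mask 275 [ 475.5 -184.8  315.1] [-0.034  0.716 -0.697] ends [ 479. -254.  382.] [470. -70. 204.]
  tip [(0.89, [471.0, -65.0, 199.0])]
top 58 c [ 481.2 -256.7  376.1] u [-0.934  0.339 -0.113] elev -6.5 yaw 160.1 ends [ 494. -261.  378.] [ 470. -253.  375.]
  mask 57 [ 478.9 -256.5  376.3] [-0.872  0.379 -0.309] ends [ 489. -261.  380.] [ 468. -252.  373.]
  tip []
21.5 [ 480.6 -204.7  274.9] [ 0.3 -0.6 -1.5] 0.26895250696922174 46.22222185134888
```

View pics/m10.png

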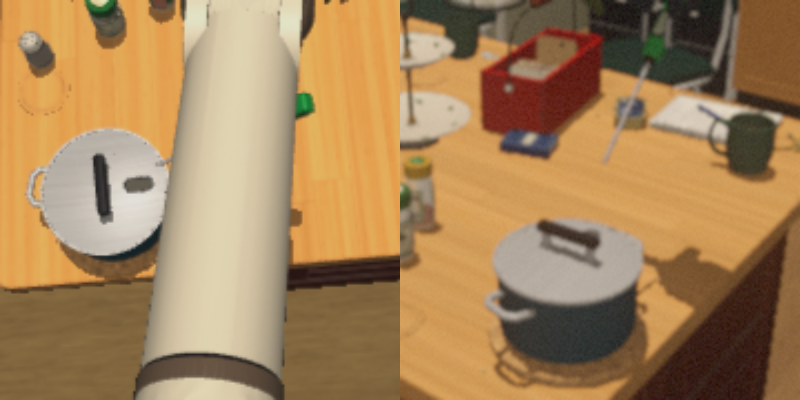

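Call:
{"name": "send_rows", "arguments": {"rows": [[[-1,-0.001,0.01,-0.03,0],[-1,-0.001,0.0215,-0.055,0],[-1,-0.001,0.0215,-0.07,0],[-1,-0.001,0.0215,-0.075,0],[-1,-0.001,0.0215,-0.075,0],[-1,-0.001,0.0215,-0.075,0],[-1,-0.001,0.0215,-0.075,0]]]}}

```text
clock: 22.38
tcp_pos: [480.0, -183.8, 200.4]
eef_rot: [0.685, 0.729, 0.0, 0.001]
force: [-0.2, 0.5, -1.5]
grip_width: 0.27
gripper_force: 46.3
```

```bash
python3 -c "
from th import *
therm(0,'11')
for c in ('scene','top'): print(c,'slot px',pix(c,[469.7,-35.5,114.5]),'mid', pix(c,[466.8,10.4,62]))
a=[cv2.resize(cv2.imread(f'pics/{c}11.png')[s],(400,400),interpolation=cv2.INTER_CUBIC) for c,s in (('top',np.s_[190:270,150:230]),('scene',np.s_[150:250,220:320]))]
cv2.imwrite('pics/m11.png',np.hstack(a))"
```

```text
scene 61 c [ 474.2 -179.4  256.3] u [ 0.055  0.74  -0.671] elev -42.1 yaw 85.8 ends [ 470. -232.  304.] [ 476. -155.  234.]
  mask 211 [ 477.1 -168.9  244.6] [-0.065  0.707 -0.704] ends [ 481. -207.  282.] [467. -56. 132.]
  tip [(0.91, [471.0, -45.0, 123.0])]
top 39 c [ 480.2 -238.5  301.7] u [-0.995  0.098 -0.025] elev -1.4 yaw 174.4 ends [ 492. -240.  302.] [ 470. -238.  301.]
  tip []
22.675 [ 479.5 -183.5  199.9] [ 0.7  0.3 -1.8] 0.2684920234917142 46.26786947250366
scene slot px (np.float64(263.5518496542416), np.float64(237.86593657802152)) mid (np.float64(253.31757462436593), np.float64(264.9120467992559))
top slot px (np.float64(191.80702107412435), np.float64(233.03383597236854)) mid (np.float64(179.5512188392717), np.float64(239.03826997581655))
```

View pics/m11.png

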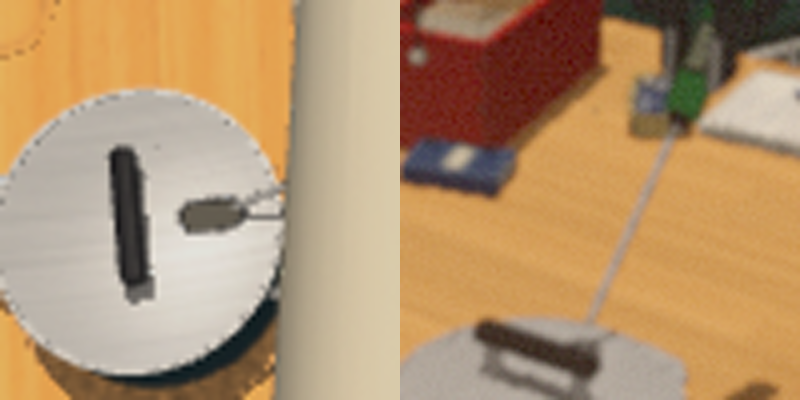

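```bash
python3 -c "
from h import *
a=np.array([-.046,.73,-.682])
for s in (0,20,40): print(s,[np.round(pix(c,np.array([470,-45.5,124])-s*a),1) for c in ('top','scene')])
im=cv2.imread('pics/top11.png'); g=cv2.cvtColor(im,cv2.COLOR_BGR2GRAY); print(g[222:240,184:210])
g=cv2.cvtColor(cv2.imread('pics/scene11.png'),cv2.COLOR_BGR2HSV)[...,1]; print(g[200:240:2,258:290])
"
```

```text
0 [array([194.7, 231.9]), array([265.8, 232.8])]
20 [array([199. , 230.1]), array([269. , 225.4])]
40 [array([203.3, 228.3]), array([272.1, 218.1])]
[[194 196 197 197 198 198 198 197 198 198 197 198 198 199 198 197 198 196
  204 209 173 171 169 139 130 141]
 [198 199 200 199 199 200 201 200 200 203 203 203 199 199 196 195 197 197
  197 204 177 151 168 130 129 142]
 [199 200 201 203 204 204 204 203 199 201 200 201 202 201 200 198 200 200
  194 168 193 160 167 125 131 142]
 [204 203 202 203 202 201 203 203 203 205 204 206 204 204 203 201 200 200
  199 198 208 173 158 124 132 142]
 [202 204 205 206 207 205 207 206 208 207 207 206 206 205 205 202 200 198
  199 194 186 190 124 106 133 143]
 [206 206 206 207 208 210 208 209 209 209 209 207 205 205 204 204 200 194
  199 192 165 160 145 121 134 143]
 [208 209 210 210 208 211 208 206 202 202 202 201 199 202 208 204 194 145
  170 155 145 136 129 118 134 143]
 [209 209 209 201 202 197 197 156 158 131 147 147 123 166 201 167 159 150
  152 159 157 210 174 119 135 144]
 [209 210 197 134 122  97  87  80  72  69  79  77  92 127 151 145 137 162
  207
[... 2972 characters left out ...]
0 152 148 142 145 139 146 144 147]
 [ 49  52  55  61  68  77  86  89  77  61  88 119 134 137 138 148 140 146
  147 146 148 150 145 150 152 147 150 147 147 147 150 145]
 [ 31  32  27  32  28  31  26  35  31  33  39  48  60  76  95 120 129 126
  136 135 143 143 141 145 151 146 149 145 145 149 150 155]
 [ 39  35  35  33  34  30  39  35  36  29  38  38  37  37  36  36  43  44
   63  75  97 121 131 136 149 144 146 149 142 148 143 142]
 [ 86  55  46  61  53  51  53  50  44  44  51  41  36  32  27  30  30  29
   28  32  35  43  48  58  73  92 111 126 140 142 147 145]
 [115 103  84 101 101  91  89  84  83  68  58  43  38  32  30  30  30  29
   33  30  30  30  31  31  35  34  42  49  68  93 114 134]]
```

Call:
{"name": "send_rows", "arguments": {"rows": [[[-1,-0.001,0.007,-0.0065,0],[-1,-0.001,0.015,-0.014,0],[-1,-0.0015,0.022,-0.0205,0],[-1,-0.002,0.029,-0.027,0],[-1,-0.002,0.036,-0.0335,0],[-1,-0.002,0.036,-0.0335,0]]]}}

```text
clock: 23.42
tcp_pos: [477.2, -146.5, 165.8]
eef_rot: [0.684, 0.729, -0.0, -0.001]
force: [0.8, -0.6, -1.1]
grip_width: 0.271
gripper_force: 46.3
```

```bash
python3 -c "
from th import *
therm(0,'12')
im=cv2.imread('pics/top12.png'); g=cv2.cvtColor(im,cv2.COLOR_BGR2GRAY); print(g[224:240,182:210])
"
```

```text
scene 31 c [ 469.5 -147.8  229. ] u [ 0.079  0.68  -0.729] elev -46.8 yaw 83.4 ends [ 464. -191.  275.] [ 473. -120.  199.]
  mask 294 [ 472.4 -128.7  206.5] [-0.028  0.712 -0.702] ends [ 475. -194.  271.] [469. -41. 120.]
  tip [(0.36, [794.0, -70.0, -2.0])]
top 41 c [ 479.  -202.1  268. ] u [ 0.999  0.014 -0.034] elev -2.0 yaw 0.8 ends [ 469. -202.  268.] [ 490. -202.  268.]
  mask 47 [388.5 -19.2  60.2] [-0.143  0.55  -0.823] ends [393. -36.  85.] [384.  -3.  35.]
  tip []
23.725 [ 477.7 -147.9  166.5] [ 0.3  0.5 -1.3] 0.2723071897823029 46.267685294151306
[[197 199 200 200 202 203 204 204 205 203 199 201 194 147 128 138 148 157
  162 166 170 175 178 180 184 188 189 192]
 [202 202 204 204 203 203 202 202 203 203 203 205 198 149 128 139 147 156
  162 167 171 175 178 180 184 188 189 191]
 [200 202 203 204 206 206 207 205 208 206 208 208 201 152 128 138 147 156
  162 166 170 175 178 181 184 188 189 191]
 [203 204 206 206 207 207 209 210 209 210 209 209 206 173 127 138 147 155
  162 166 170 174 178 180 183 187 189 191]
 [206 208 208 209 210 209 209 211 209 207 203 202 199 172 127 139 
[... 638 characters left out ...]
216 216 213 170 101 120 157 141 122  88  81  91  90  99 126 137 146 154
  161 165 170 174 177 180 183 187 189 191]
 [214 215 216 213 167  98 126  86  96  99 105  90  82 108 126 137 146 154
  161 165 170 174 177 179 183 187 189 190]
 [213 214 215 217 212 124 128 128 138 149 171 154 150 147 125 137 145 154
  161 166 169 174 178 179 183 187 189 190]
 [217 219 220 221 222 222 222 223 222 222 221 220 217 186 125 137 145 154
  161 166 169 173 178 179 183 186 189 191]
 [219 220 220 221 222 222 222 223 222 223 223 223 221 187 125 137 145 154
  161 166 169 173 177 179 182 186 188 190]
 [218 220 221 222 223 223 225 224 225 225 224 224 222 189 124 137 145 153
  160 165 169 173 177 179 182 186 188 190]]
```

Call:
{"name": "send_rows", "arguments": {"rows": [[[-1,0,0.006,-0.0055,0],[-1,-0.001,0.013,-0.012,0],[-1,-0.0015,0.019,-0.017,0],[-1,-0.002,0.0255,-0.0225,0],[-1,-0.002,0.0255,-0.0225,0],[-1,-0.002,0.0255,-0.0225,0],[-1,-0.002,0.0255,-0.0225,0],[-1,-0.002,0.0255,-0.0225,0]]]}}

```text
clock: 24.72
tcp_pos: [475.7, -122.2, 144.0]
eef_rot: [0.685, 0.728, 0.0, 0.0]
force: [0.0, -0.1, -1.0]
grip_width: 0.271
gripper_force: 46.3
```

```bash
python3 -c "
from th import *
therm(0,'13')
im=cv2.imread('pics/top13.png'); g=cv2.cvtColor(im,cv2.COLOR_BGR2GRAY); print(g[227:240,182:198])
s=arm.read_state(); print(s['ft_torque'],s['joint_velocities'].round(3))
c='scene'; im,d=arm.camera(c); X=pts(c,d)
k=(np.hypot(X[...,0]-466,X[...,1]-9)<105)&(d>0)
e=X[k&(X[...,2]>104)&(X[...,2]<118)]; h=cv2.convexHull(e[:,:2].astype(np.float32))[:,0]; print('lid',circ(h))
a=[cv2.resize(cv2.imread(f'pics/{c}13.png')[s],(400,400),interpolation=cv2.INTER_CUBIC) for c,s in (('top',np.s_[190:270,150:230]),('scene',np.s_[150:290,200:340]))]
cv2.imwrite('pics/m13.png',np.hstack(a))"
```

```text
scene 28 c [ 469.1 -114.   197.7] u [ 0.091  0.679 -0.728] elev -46.8 yaw 82.4 ends [ 463. -162.  250.] [472. -95. 177.]
  mask 224 [ 471.8 -106.3  186.5] [-0.069  0.682 -0.728] ends [ 478. -165.  249.] [466. -46. 123.]
  tip []
top 42 c [ 477.4 -175.9  245.6] u [0.98  0.18  0.083] elev 4.7 yaw 10.4 ends [ 468. -178.  245.] [ 488. -174.  246.]
  mask 59 [ 476.8 -176.4  243.7] [ 0.273  0.007 -0.962] ends [ 474. -176.  254.] [ 547. -175.   -3.]
  tip []
25.025 [ 475.5 -122.   143.8] [ 0.6 -0.1 -1.1] 0.27019854297083284 46.268073320388794
[[204 204 206 207 201 151 128 139 149 156 161 164 169 174 176 179]
 [206 208 209 210 204 152 128 138 148 155 160 164 168 173 175 178]
 [207 209 209 210 204 146 127 138 147 155 160 165 168 173 175 178]
 [207 208 209 210 196 116 127 137 145 154 160 163 168 172 175 177]
 [211 212 212 203 143  85 126 137 145 153 159 163 166 172 175 177]
 [214 215 210 159  74  97 125 136 144 153 159 163 166 171 175 176]
 [216 217 214 169  69  98 123 135 143 152 159 162 166 171 174 177]
 [216 216 213 171 100 106 121 134 143 152 158 162 165 171 175 177]
 [214 215 216 213 168  99 120 134 142 151 158 162 166 171 174 176]
 [213 214 215 217 212 122 118 132 142 151 158 162 166 170 174 176]
 [217 219 220 221 222 215 121 133 140 149 156 162 165 169 173 176]
 [219 220 220 221 222 216 139 132 140 149 156 161 165 169 173 175]
 [218 220 221 223 223 217 139 131 140 148 155 161 165 169 174 176]]
[-0.01128483 -0.00172726  0.03977991] [-0.001  0.     0.     0.001 -0.002 -0.001 -0.   ]
lid [466.48123395  11.30421063  89.01246717]
```

View pics/m13.png

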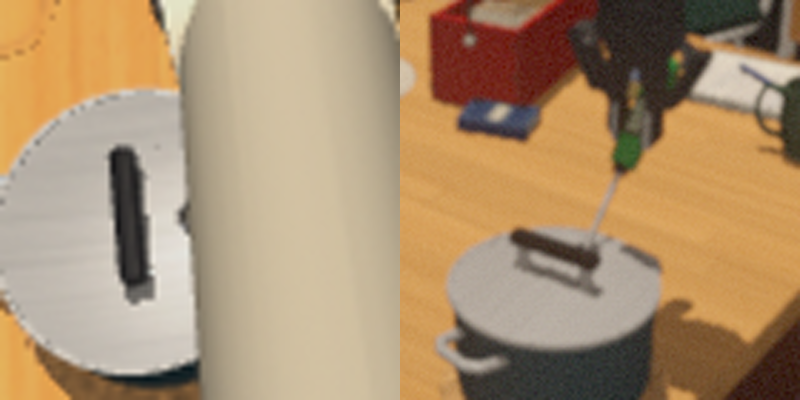

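```bash
python3 -c "
from workcell import arm
print(arm.close_job())"
```

```text
the job is handed in; nothing more can be done
None
```

I handed in the job at about 25 s, but no verdict came back. The lid measured level, seated on the rim and free. The thermometer is held still at a slant through the slot, with the tip about 8 mm from the pot's middle by dead reckoning (the lid hides it) and no measurable contact force.

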